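# Trip-test a roller-lever limit switch with a test bar

### The job

Check the limit switch on the trip bench. Lift the steel test bar off its two V-blocks, lay it along the vee rail with its coned nose towards the guide cheeks and let go of it; then take it again by its grooved tail end and feed it between the cheeks until its nose swings the roller arm over and the switch trips, and draw the bar back until the arm has sprung home. Leave the bar lying on the rail, move the arm with the bar only, never with the gripper, and leave the oil can, the spray bottle and the tin where they stand.

Things in the scene. Friction and masses are not known exactly. Their poses are not given: they have to be found in the camera images.
- surface_plate: fixed dark granite plate 320x225x50 mm on a low blue stand; level top 150 mm above the table. Origin on the table under its centre, x along its long side (about the feed direction). On it stand the V-blocks with the bar, nearer the robot, and close behind them the bench. Keep the arm clear of the black desk lamp (fixed to the room): its head fills x 0.18 to 0.44, y -0.23 to 0, z 0.26 to 0.53 m
- trip_bench: fixed test bench: grey base plate 220x103x12 mm with vee rail, two guide cheeks, end stop and blue limit switch. Origin on the granite plate's top, under the rail axis, below the cheeks' mouth; x = feed direction (along the rail to cheeks and stop), y away from the switch, z up. In this frame (mm): base x -98 to 122, y -79 to 24; stop screw's end at x 93; no finger fits between bar and cheeks
- rail_start (a point): free end of the steel vee rail, on the axis of a 24 mm bar lying in its shallow 120 degree vee (axis 75 mm above the granite); bench frame (-92, 0, 75) mm. The rail runs along the bench's x up to the stop, is 18 mm wide (fingers holding a bar on it pass down either side) and has a foot 30 mm wide below z = 20 mm
- cheek_mouth (a point): point on the rail axis at the mouth of the aluminium guide cheeks; bench frame (0, 0, 75) mm. The cheeks stand at both sides of the rail, inner faces 14.5 mm from the axis (2.5 mm free beside the bar), 8 mm thick, tops at z = 80 mm in the bench frame, from x = 0 to 88 (to 34 on the switch side); lead-in wings flare out in front, x = -12 to 0
- limit_switch: roller-lever limit switch fixed beside the rail: blue body 78x40x48 mm on the bench's base, with an upright shaft carrying the steel roller arm. Origin on the base under the shaft, bench frame (58, -55, 12) mm, axes as the bench's. The arm's top is at z = 92 mm in the bench frame; a black cable gland reaches to x = -20 mm, its top at z = 43 mm
- switch_arm (a joint): angle of the roller arm, rad: 0 at rest, when it points straight across the rail; grows to at most 1.1 as the roller is pushed in the feed direction. The switch trips at 0.45. A light spring (1 N at the roller at rest, 2 N at the trip) brings it back to 0. Arm 46 mm from shaft to roller axis
- roller_centre (a point): centre of the white roller (18 mm diameter, 14 mm high, upright axis, turns freely). At rest at (58, -9, 75) mm in the bench frame, half barring the bar's way: a bar's nose fed along the rail meets it at about x = 49 and reaches the trip angle at about x = 73; at the stop (x = 93) the arm stands at about 0.7 rad
- test_bar: round steel test bar, 24 mm diameter, 136 mm long, 0.35 to 0.7 kg. Origin at the middle of its axis (its balance point), x along the bar to the nose. It starts level in two V-blocks, axis 40 mm above the granite, nose roughly in the feed direction; only x = -18 to +44 mm of it is free between the blocks
- bar_nose (a point): centre of the bar's coned nose end (cone 8 mm long, 24 to 12 mm diameter), at x = +68 mm of the bar
- bar_tail (a point): centre of the bar's tail end, at x = -68 mm of the bar; the last 30 mm have dark turned grooves, beside a red ring
- v_block_tail: loose grey steel V-block 55x50x40 mm under the bar's tail; origin at the centre of its underside, its V along its x. The bar lies so deep in the V that it cannot be gripped over the block
- v_block_nose: the same kind of V-block under the bar's nose, 117 mm further along x
- oil_can: oil can with a spout, 62 mm diameter, 151 mm high, standing on the table past the stop end of the bench; origin at the centre of its underside
- spray_bottle: white and blue spray bottle, 107x136x292 mm, standing on the table past the stop end of the bench; origin at the centre of its underside
- pin_tin: small tin with a lid, 57 mm diameter, 55 mm high, standing on the table behind the granite plate, beside the microscope; origin at the centre of its underside

How it is judged (in metres and radians):
On the way, in this order (a step that is already met when the one before it is completed fails the run):
1. the bar lies on the vee rail, nose towards the cheeks, let go, with the arm still at rest (z of test_bar in the frame of trip_bench between 0.07 and 0.08 m and y of test_bar in the frame of trip_bench between -0.005 and 0.005 m and angle between the x axis of test_bar and the x axis of trip_bench, either way round below 0.06 rad and x of bar_nose in the frame of trip_bench above -0.03 m and x of bar_tail in the frame of trip_bench below -0.05 m and contact force between the fingers and test_bar below 0.05 N and linear speed of test_bar below 0.02 m/s and value of joint switch_arm below 0.1 rad), for 0.2 s.
2. the bar's nose has swung the roller arm past the trip angle of 0.45 rad (value of joint switch_arm above 0.45 rad and contact force between test_bar and limit_switch above 0.2 N), for 0.2 s.
At the end, for the whole second after the job is handed in: the roller arm is back within 0.06 rad of rest and the bar lies released and still in the vee of the rail: axis within 5 mm of the rail's axis in height and sideways and within 0.06 rad of it in direction, its nose towards the switch and no more than 30 mm short of the mouth of the cheeks (value of joint switch_arm below 0.06 rad and z of test_bar in the frame of trip_bench between 0.07 and 0.08 m and y of test_bar in the frame of trip_bench between -0.005 and 0.005 m and angle between the x axis of test_bar and the x axis of trip_bench, either way round below 0.06 rad and x of bar_nose in the frame of trip_bench above -0.03 m and x of bar_tail in the frame of trip_bench below -0.05 m and contact force between the fingers and test_bar below 0.05 N and linear speed of test_bar below 0.02 m/s); the robot touches nothing.
It fails at once if the gripper touches the limit switch or its arm (contact force between the fingers and limit_switch above 0.5 N).
It fails at once if the oil can, the spray bottle or the tin is moved by more than 20 mm (distance of any of oil_can, spray_bottle, pin_tin from where it was at the start of the episode above 0.02 m).
It also fails if it takes over 46 s, if anything falls off the work surface, if the arm or the gripper's body presses on something with over 40 N, if the wrist force passes 120 N, or if a joint passes its speed limit or range.

### The arm

A 7-joint arm with a two-finger parallel gripper is mounted at the origin on a cart in front of the work surface, level with it; the furniture and walls round the work are solid. World frame = base frame: x ahead of the robot, y to its left, z up, the work surface at z = 0. Lengths are in mm, angles in rad, forces in N, time in s.
With the tool pointing down it reaches from about 400 to 875 mm from the base axis. Payload 19.3 kg.
Tool frame: the origin (TCP) lies at the very end of the fingers, on their centre line; the grasp point (between the pads) lies 19 mm behind it (env.hold_point_z is the distance from the TCP to the grasp point, in mm); z points along the fingers, y is the line along which they close (so a half turn about z gives the same grasp; the last joint's range is limited). The gripper opens to 85 mm and grips with 20 to 120 N. Pads are 22 mm wide; open, the fingers measure 114 mm over their backs; the gripper's body (76 mm by 85 mm) begins 54 mm behind the grasp point. The pads swing forward as they close: fully open they stand 13 mm farther back than shut.
Start: joints at [1.031, 0.521, -0.036, 1.599, 0.021, 1.021, -0.113], TCP at [282.914, -557.291, 193.591] pointing down, gripper open.
Joint ranges: [-2.91, 2.91], [-0.3, 2.13], [-1.5, 1.42], [0.17, 2.43], [-1.26, 4.41], [0.16, 1.93], [-2.52, 2.52]. Speed limits (rad/s): [1.89, 1.89, 2.39, 2.39, 3.01, 3.01, 3.01].

### API

Orientations are given as a unit quaternion [x, y, z, w].
In Python, from plant import env gives the robot as it stands.
- The arm moves only by the tool send_rows, never from a script. Its argument "plan" is a list of rows, each an object of numbers: "dx", "dy", "dz": the shift along the tool's x, y, z in cm; "spin": the turn about the tool's z in rad. In form: [{"dx": .., "dy": .., "dz": .., "spin": ..}, ...]. A call has 1 to 20 rows; each row is the pose to reach, as a shift and turn from the pose commanded when the call began, along the tool's axes at that moment; what a row does not reach only later rows make up. A row lasts 1/12 s, in which the tool goes at most 41.7 mm and 7.16 degrees, less where a joint would pass 70% of its speed; a pose out of reach is approached as far as the arm can. A call with a gripper value outside its range is refused whole. "claw" is the finger opening in cm, from 0 to 8.54, set as the call begins (left out, the last holds). The fingers move at their own pace and stop on an object; "squeeze" is the grip in N (left out, the last holds). Time passes only in rows, so rows that repeat a pose let the fingers close. It gives the time, the measured TCP pose, the force and the opening at its end, in the units of the state.
- env.get_obs(): the state, without advancing time (a new reading comes with each control period).
- env.snapshot(name): name is "scene" or "top" or "wrist"; returns the picture (400x640x3 uint8, red, green, blue); there is no depth.
- env.camera_params(name): a dict with "camera_matrix" (3x3 intrinsics, pixels), "distortion" ([k1, k2, p1, p2, k3] as OpenCV has them; the pictures are not rectified), "extrinsics" (4x4, takes a point from camera to world coordinates). Camera axes: x right, y down, z forward; pixel columns grow to the right and rows downward; lengths in mm; the calibration is good to about 2 mm. A picture is of the moment at which its call begins: read the wrist's pose just before it. camera_params takes no time and is no camera call; for the wrist camera it gives the pose at the moment of the call.
- env.close_job(): hands the job in, once; it reports no verdict.
Trained networks look in the newest picture that a camera, given by its name, has taken for a name from the list of things; names that differ only in an ending like _2 or _b are one class to them, and where a whole thing is asked for, a point or a joint stands for the part that bears it (a point fixed in the world has none). Each returns a list of dicts, best first, with "score" (0 to 1); they miss things now and then, are a little off and sometimes report something else, mostly with a low value. They report only what shows in the picture. A call takes as long as a camera call.
- env.recognise(camera, thing): "extent" ([centre column, centre row, width, height] in pixels, round what is visible of it).
The state is a dict: "clock": time; "joints": joint angles; "joint_vel": joint speeds; "effort": joint torques, N m; "eef_pos": TCP position; "ee_rot": TCP orientation; "contact_force": force on the tool from outside, world axes, zero at the start; "torque": the same for the moment, N m; "finger_gap": opening from 0.0 (shut) to 1.0 (fully open).
Only numpy, scipy, OpenCV 4.12 (cv2) and the standard library are available. Lean on these libraries where they do the work, as an engineer would, in place of code of your own. Each camera call takes 0.05 s, during which the arm holds its last target. There are 200 camera calls.

## Working session

There is one attempt and no reset: what is moved stays moved. The work goes in short steps, Python scripts to look and compute and a tool call to move; the robot and the scene stay as the last step left them, time stands still between calls to the robot, and variables do not carry over. Pictures are saved under pics/ and viewed, on a budget of 10 in all, crops included, one or two more only if the job needs it, and the job is handed in when it is done.

Besides the shell and the picture viewer there is one more tool, called in YAML: its name, and indented under it one key for each argument. send_rows: Moves the arm, as the interface text tells. Its arguments: {"type":"object","properties":{"plan":{"type":"array","items":{"type":"object","properties":{"dx":{"type":"number"},"dy":{"type":"number"},"dz":{"type":"number"},"spin":{"type":"number"}}}},"claw":{"type":"number"},"squeeze":{"type":"number"}},"required":["plan"]}

```bash
mkdir -p pics; ls
python3 - <<'E'
from plant import env
import cv2, numpy as np
o=env.get_obs(); print(o['clock'],o['eef_pos'],o['ee_rot'],o['finger_gap'],env.hold_point_z)
for c in ['scene','top']:
    im=env.snapshot(c); cv2.imwrite(f'pics/{c}0.png',im[:,:,::-1])
    p=env.camera_params(c); print(c,np.round(p['camera_matrix'],1).tolist(),np.round(p['distortion'],4),np.round(p['extrinsics'],3).tolist())
    for t in ['test_bar','trip_bench','limit_switch','v_block_tail','surface_plate','bar_nose','switch_arm','oil_can','spray_bottle','pin_tin']:
        print(t,[(np.round(r['extent']).tolist(),round(r['score'],2)) for r in env.recognise(c,t)[:3]])
E
```

```text
pics
0.0 [ 282.69871157 -557.00955156  193.03116391] [ 9.72539552e-01  2.32737011e-01 -1.90996256e-04 -5.16120071e-04] 0.9967220054524193 18.700000000000003
scene [[480.1, 0.0, 327.2], [0.0, 480.1, 191.2], [0.0, 0.0, 1.0]] [0.0345 0.     0.     0.     0.    ] [[0.78, 0.497, -0.379, 963.594], [0.625, -0.633, 0.456, -745.719], [-0.013, -0.593, -0.805, 1080.789], [0.0, 0.0, 0.0, 1.0]]
test_bar [([248.0, 199.0, 30.0, 56.0], 0.98)]
trip_bench [([302.0, 193.0, 79.0, 105.0], 0.97)]
limit_switch [([316.0, 184.0, 33.0, 51.0], 0.74), ([241.0, 222.0, 35.0, 34.0], 0.37)]
v_block_tail [([240.0, 224.0, 31.0, 36.0], 0.61)]
surface_plate [([280.0, 216.0, 147.0, 146.0], 0.81)]
bar_nose [([246.0, 202.0, 36.0, 52.0], 0.94)]
switch_arm [([314.0, 161.0, 26.0, 17.0], 0.61), ([246.0, 202.0, 36.0, 50.0], 0.47)]
oil_can []
spray_bottle [([361.0, 128.0, 48.0, 93.0], 0.86)]
pin_tin []
top [[476.1, 0.0, 318.2], [0.0, 476.1, 192.2], [0.0, 0.0, 1.0]] [0.0369 0.     0.     0.     0.    ] [[-0.005, -0.996, 0.092, 436.325], [-1.0, 0.007, 0.014, -245.223], [-0.015, -0.092, -0.996, 1304.219], [0.0, 0.0, 0.0, 1.0]]
test_bar [([381.0, 246.0, 56.0, 31.0], 0.81)]
trip_bench [([337.0, 210.0, 93.0, 66.0], 0.74)]
limit_switch [([326.0, 208.0, 40.0, 36.0], 0.84)]
v_block_tail [([401.0, 240.0, 31.0, 30.0], 0.6)]
surface_plate [([351.0, 226.0, 149.0, 117.0], 0.66)]
bar_nose [([383.0, 249.0, 53.0, 27.0], 0.83)]
switch_arm [([316.0, 213.0, 10.0, 27.0], 0.63)]
oil_can [([225.0, 227.0, 57.0, 48.0], 0.16)]
spray_bottle [([222.0, 226.0, 58.0, 54.0], 0.87), ([323.0, 209.0, 41.0, 40.0], 0.36)]
pin_tin [([381.0, 156.0, 16.0, 27.0], 0.79)]
```

Run:
```python
import cv2
a=cv2.imread('pics/top0.png')[130:300,200:470]; b=cv2.imread('pics/scene0.png')[80:300,190:410]
cv2.imwrite('pics/topc.png',cv2.resize(a,None,fx=2.95,fy=2.95,interpolation=cv2.INTER_CUBIC))
cv2.imwrite('pics/scc.png',cv2.resize(b,None,fx=2.7,fy=2.7,interpolation=cv2.INTER_CUBIC))
```

```text
(no output)
```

View pics/topc.png

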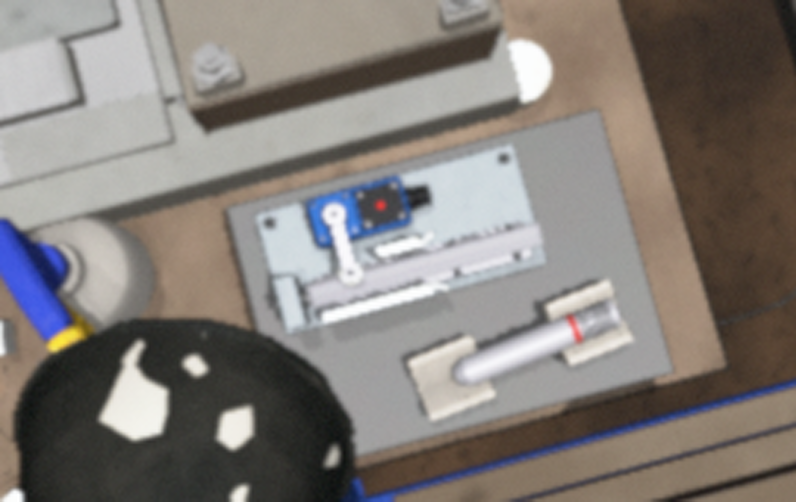

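View pics/scc.png

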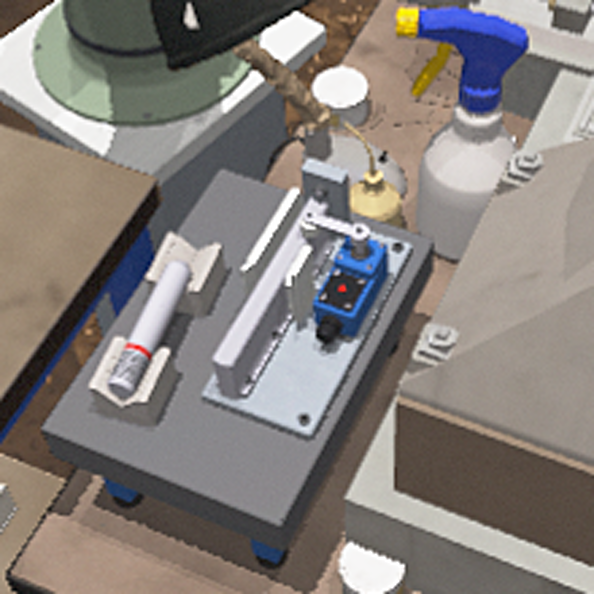

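The top view shows the bar at crop (465,370)–(618,316), with its nose to the left (+y). The bench is behind it, with the rail from (540,240) to (290,290), the roller at (350,272) and the shaft at (335,212). The scene view agrees. I'll fit the planar poses next.

```bash
cat > h.py <<'E'
import numpy as np, cv2
from scipy.optimize import least_squares
from scipy.spatial.transform import Rotation as R
def proj(p,P):
    E=np.linalg.inv(p['extrinsics']); 
    return cv2.projectPoints(np.asarray(P,float).reshape(-1,1,3),cv2.Rodrigues(E[:3,:3])[0],E[:3,3],np.array(p['camera_matrix']),np.array(p['distortion']))[0].reshape(-1,2)
def topx(pose,L,z0):
    x,y,a=pose; L=np.asarray(L,float); c,s=np.cos(a),np.sin(a)
    return np.c_[x+c*L[:,0]-s*L[:,1], y+s*L[:,0]+c*L[:,1], z0+L[:,2]]
def fit(obs,z0,x0):  # obs: list of (params, local pts, pixels)
    f=lambda q:np.concatenate([(proj(p,topx(q,L,z0))-np.asarray(px)).ravel() for p,L,px in obs])
    r=least_squares(f,x0,x_scale=[10,10,.1],loss='soft_l1'); return r.x,f(r.x).reshape(-1,2)
E
python3 - <<'E'
from h import *; from plant import env
t,s=env.camera_params('top'),env.camera_params('scene')
T=lambda a:np.array(a)/2.95+[200,130]-0.3
S=lambda a:np.array(a)/2.7+[190,80]-0.3
L=[(-98,-79,12),(-98,24,12),(122,-79,12),(58,-55,92),(58,-9,92)]
q,r=fit([(t,L+[(122,24,12)],T([(513,146),(545,263),(258,212),(335,212),(350,272),(285,333)])),(s,L,S([(310,433),(203,393),(410,240),(361,232),(308,222)]))],150,[450,-300,1.57])
print('bench',q,np.round(r,1).tolist())
B=[(68,0,6),(-68,0,6)]
q2,r2=fit([(t,B,T([(457,373),(618,316)])),(s,[(68,0,0),(-68,0,0)],S([(180,270),(121,387)]))],190,[400,-350,1.57])
print('bar',q2,np.round(r2,1).tolist())
print(topx(q,[(-92,0,75),(0,0,75),(58,-9,75)],150))
print(proj(t,topx(q2,[(0,0,0)],190)))
E
```

```text
bench [ 475.13065806 -288.28537189    1.83028224] [[0.1, -1.5], [1.0, 0.1], [-1.6, 0.0], [-0.3, 0.2], [-0.0, -0.2], [0.2, 0.5], [-0.1, 1.0], [-1.6, 0.1], [1.4, 1.2], [-0.7, -1.1], [0.6, -3.5]]
bar [ 413.05102295 -375.44135741    1.92833385] [[-0.3, 0.6], [0.1, -1.1], [0.9, -2.1], [-1.7, 1.1]]
[[ 498.73635907 -377.20539708  225.        ]
 [ 475.13065806 -288.28537189  225.        ]
 [ 468.94750119 -229.91784178  225.        ]]
[[381.51802091 246.19259648]]
```

send_rows:
  plan:
    - {"dx":0,"dy":0,"dz":-4,"spin":-0.12}
    - {"dx":1.5,"dy":-0.8,"dz":-7.5,"spin":-0.24}
    - {"dx":4,"dy":-2,"dz":-9,"spin":-0.36}
    - {"dx":7,"dy":-3.6,"dz":-9,"spin":-0.48}
    - {"dx":10,"dy":-5.2,"dz":-9,"spin":-0.6}
    - {"dx":13,"dy":-6.8,"dz":-9,"spin":-0.72}
    - {"dx":16,"dy":-8.4,"dz":-9,"spin":-0.84}
    - {"dx":18,"dy":-9.4,"dz":-9,"spin":-0.96}
    - {"dx":19.3,"dy":-10.1,"dz":-9,"spin":-1.08}
    - {"dx":19.8,"dy":-10.3,"dz":-9,"spin":-1.2}
    - {"dx":19.8,"dy":-10.3,"dz":-9,"spin":-1.32}
    - {"dx":19.8,"dy":-10.3,"dz":-9,"spin":-1.44}
    - {"dx":19.8,"dy":-10.3,"dz":-9,"spin":-1.46}
    - {"dx":19.8,"dy":-10.3,"dz":-9,"spin":-1.46}

```text
clock: 2.27
eef_pos: [412.7, -376.0, 283.6]
ee_rot: [0.57, 0.821, 0.0, -0.0]
contact_force: [-0.2, 0.5, 0.1]
finger_gap: 1.0
```

Run:
```python
from h import *; from plant import env
o=env.get_obs(); print(o['clock'],o['eef_pos'],R.from_quat(o['ee_rot']).as_matrix().round(3).tolist(),o['contact_force'],np.round(o['joints'],2))
im=env.snapshot('wrist'); p=env.camera_params('wrist'); np.save('pw.npy',p,allow_pickle=True)
cv2.imwrite('pics/w1.png',im[:,:,::-1]); print(np.round(p['extrinsics'],2).tolist())
for n in ['test_bar','bar_tail','bar_nose','trip_bench']: print(n,[(np.round(r['extent']).tolist(),round(r['score'],2)) for r in env.recognise('wrist',n)[:2]])
print(proj(p,topx((413,-375.4,1.928),[(68,0,0),(-68,0,0)],190)),proj(p,topx((475.1,-288.3,1.83),[(-98,24,12),(-98,-79,12),(-92,0,75)],150)))
```

```text
2.2667 [ 412.69347128 -375.9545434   283.58620299] [[-0.349, 0.937, 0.0], [0.937, 0.349, 0.0], [0.0, 0.0, -1.0]] [-0.18435889  0.48259297  0.1265468 ] [ 0.94  0.35 -0.41  1.65  0.15  1.17  0.85]
[[0.94, 0.33, 0.1, 388.33], [0.35, -0.9, -0.26, -311.98], [0.0, 0.27, -0.96, 464.9], [0.0, 0.0, 0.0, 1.0]]
test_bar [([322.0, 188.0, 27.0, 164.0], 0.81)]
bar_tail [([324.0, 187.0, 30.0, 163.0], 0.86)]
bar_nose [([323.0, 189.0, 28.0, 159.0], 0.91)]
trip_bench [([477.0, 121.0, 200.0, 242.0], 0.74), ([320.0, 99.0, 67.0, 78.0], 0.62)]
[[322.24745083 106.17355269]
 [322.37157379 262.68436431]] [[379.88269052 218.24533365]
 [485.19177541 227.89191516]
 [425.49431098 240.05296958]]
```

View pics/w1.png

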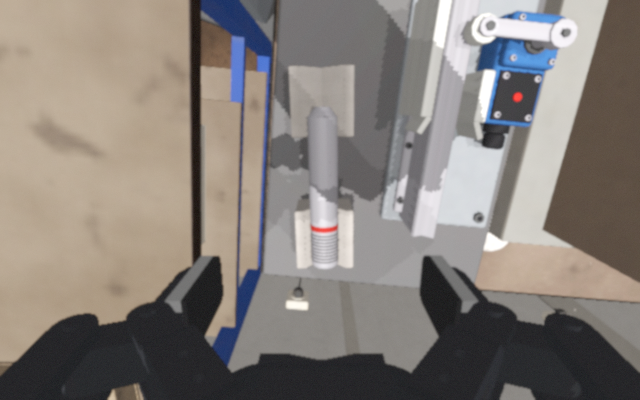

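The wrist view shows the bar running from (321,108) at the nose to (324,266) at the tail. The base corners are at about (383,218) and (485,229), the rail end at (424,236), the roller at (485,27) and the shaft at (565,32). I'll refine both poses.

Run:
```python
from h import *
p=np.load('pw.npy',allow_pickle=True).item()
# bar: midline from image brightness edges
im=cv2.imread('pics/w1.png'); 
print(im[150,298:345].mean(1).astype(int).tolist()); print(im[215,298:350].mean(1).astype(int).tolist()); print(im[98:112,321].mean(1).astype(int).tolist(),im[258:275,324].mean(1).astype(int).tolist())
q,r=fit([(p,[(68,0,4),(-68,0,0)],[(321,107.5),(324,265)])],190,[413,-375,1.93]); print('bar',q,r.round(1).tolist())
q,r=fit([(p,[(-98,24,12),(-98,-79,12),(58,-9,92),(58,-55,92)],[(383,218.5),(485,228),(485,27),(565,32)])],150,[475,-288,1.83]); print('bench',q,r.round(1).tolist())
print(proj(p,topx(q,[(-92,-9,68),(-92,9,68)],150)))
cv2.imwrite('pics/w1c.png',cv2.resize(im[0:280,280:600],None,fx=2.1,fy=2.1,interpolation=cv2.INTER_CUBIC))
```

```text
[96, 94, 86, 84, 80, 79, 79, 80, 81, 91, 106, 121, 131, 139, 143, 148, 147, 151, 155, 157, 161, 164, 166, 167, 167, 168, 168, 167, 164, 162, 161, 158, 157, 156, 153, 153, 149, 144, 136, 120, 106, 99, 99, 98, 98, 99, 99]
[215, 211, 207, 202, 195, 189, 189, 188, 192, 191, 187, 178, 171, 172, 181, 190, 196, 199, 202, 205, 211, 216, 220, 222, 224, 225, 223, 218, 215, 208, 204, 203, 198, 195, 190, 186, 180, 171, 163, 167, 187, 203, 209, 212, 213, 211, 210, 210, 212, 214, 217, 223]
[156, 156, 156, 157, 158, 158, 157, 160, 162, 165, 164, 165, 161, 157] [206, 194, 199, 205, 195, 206, 227, 235, 234, 226, 207, 181, 160, 157, 156, 156, 155]
bar [ 413.72323651 -376.65294154    1.94596202] [[0.0, 0.6], [-0.0, -0.9]]
bench [ 474.75772304 -290.47739145    1.8535133 ] [[-2.0, 2.4], [1.6, 0.1], [3.7, -1.4], [-2.6, 0.2]]
[[435.15721702 239.87228631]
 [412.77156811 238.3619314 ]]
```

View pics/w1c.png

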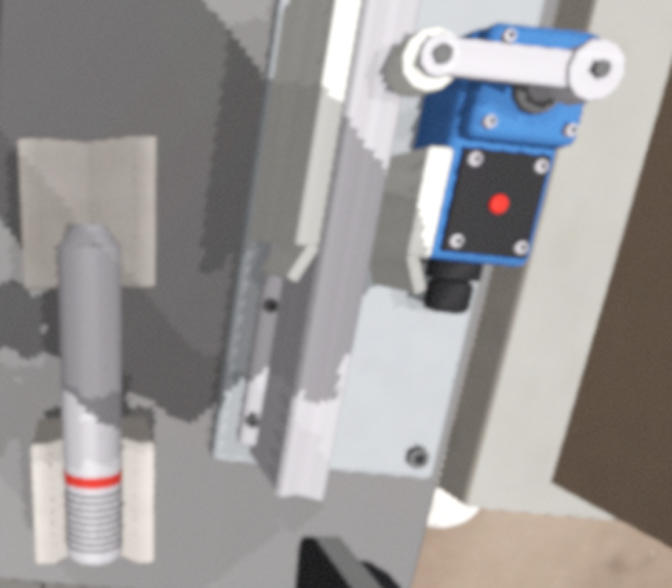

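Run:
```python
from h import *
p=np.load('pw.npy',allow_pickle=True).item()
q,r=fit([(p,[(68,0,4),(-68,0,0)],[(321.9,107.5),(324.3,265.5)])],190,[413,-375,1.93]); print('bar',q,r.round(1).tolist())
C=lambda a:np.array(a)/2.1+[280,0]-.25
L=[(-98,24,12),(-98,-79,12),(-92,9,66.3),(-92,-9,66.3),(58,-9,92),(58,-55,92)]
px=C([(217,456),(433,475),(278,494),(322,498),(437,53),(600,68)])
b,r=fit([(p,L,px)],150,[475,-288,1.83]); print('bench',b,r.round(1).tolist())
# free dz too
f=lambda v:(proj(p,topx(v[:3],L,150+v[3]))-px).ravel()
s=least_squares(f,[*b,0],x_scale=[10,10,.1,10]); print('free z',s.x,s.fun.reshape(-1,2).round(1).tolist())
```

```text
bar [ 414.22260816 -376.59702034    1.942787  ] [[0.0, 0.7], [-0.0, -1.3]]
bench [ 474.81109588 -288.93889591    1.84186208] [[-2.6, 2.2], [0.1, 1.6], [-0.4, 0.7], [0.9, 0.5], [3.2, -1.6], [-0.9, -1.2]]
free z [ 475.77610754 -288.72561797    1.8442533    -2.64958684] [[-1.8, 1.5], [0.0, 0.6], [0.2, -0.3], [1.3, -0.6], [2.4, -0.4], [-2.5, -0.3]]
```

send_rows:
  plan:
    - {"dx":0.1,"dy":0.1,"dz":2.5,"spin":-0.014}
    - {"dx":0.1,"dy":0.1,"dz":5,"spin":-0.014}
    - {"dx":0.1,"dy":0.1,"dz":7.5,"spin":-0.014}
    - {"dx":0.1,"dy":0.1,"dz":9.5,"spin":-0.014}
    - {"dx":0.1,"dy":0.1,"dz":10.8,"spin":-0.014}
    - {"dx":0.1,"dy":0.1,"dz":11.2,"spin":-0.014}
    - {"dx":0.1,"dy":0.1,"dz":11.2,"spin":-0.014}
    - {"dx":0.1,"dy":0.1,"dz":11.2,"spin":-0.014}
  claw: 5

```text
clock: 3.18
eef_pos: [413.8, -374.7, 172.3]
ee_rot: [0.564, 0.826, -0.0, 0.0]
contact_force: [0.7, 0.5, -0.3]
finger_gap: 0.586
```

send_rows:
  plan:
    - {"dx":0}
    - {"dx":0}
    - {"dx":0}
    - {"dx":0}
    - {"dx":0}
    - {"dx":0}
  claw: 1
  squeeze: 60

```text
invalid input at $.plan[0]: expected keys dx, dy, dz, spin
```

send_rows:
  plan:
    - {"dx":0,"dy":0,"dz":0,"spin":0}
    - {"dx":0,"dy":0,"dz":0,"spin":0}
    - {"dx":0,"dy":0,"dz":0,"spin":0}
    - {"dx":0,"dy":0,"dz":0,"spin":0}
    - {"dx":0,"dy":0,"dz":0,"spin":0}
    - {"dx":0,"dy":0,"dz":0,"spin":0}
  claw: 1
  squeeze: 60

```text
clock: 3.68
eef_pos: [413.5, -374.6, 171.7]
ee_rot: [0.564, 0.826, -0.0, 0.0]
contact_force: [0.7, 0.5, -0.2]
finger_gap: 0.116
```

The fingers closed to 10 mm, which means no bar between them. I'll look before doing anything else.

Run:
```python
from plant import env
import cv2,numpy as np
a=env.snapshot('wrist')[:,:,::-1]; s=env.snapshot('scene')[80:300,190:410,::-1]
a=cv2.resize(a[40:400,160:520],(400,400)); s=cv2.resize(s,(400,400),interpolation=cv2.INTER_CUBIC)
cv2.imwrite('pics/w2.png',np.hstack([a,s])); print(env.get_obs()['finger_gap'])
```

```text
0.11280514480134644
```

View pics/w2.png

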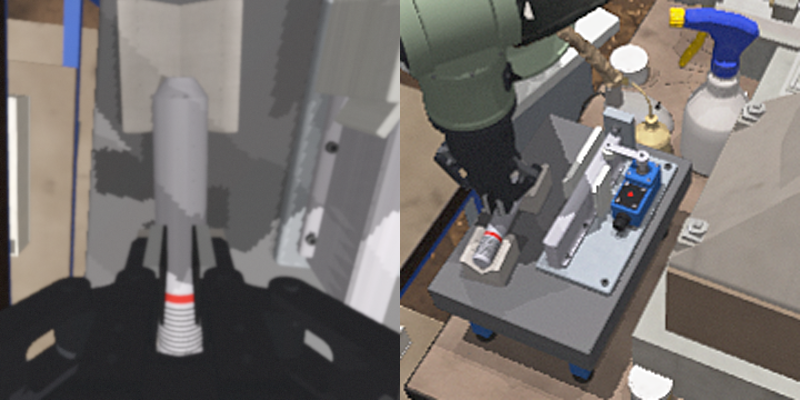

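Run:
```python
from plant import env
import cv2,numpy as np
a=env.snapshot('wrist')[200:390,260:380,::-1]; s=env.snapshot('scene')[160:240,205:285,::-1]
a=cv2.resize(a,(379,600),interpolation=cv2.INTER_CUBIC); s=cv2.resize(s,(420,420),interpolation=cv2.INTER_CUBIC); s=cv2.copyMakeBorder(s,0,180,0,0,0)
cv2.imwrite('pics/w3.png',np.hstack([a,s])); o=env.get_obs();print(o['finger_gap'],o['contact_force'],o['torque'],o['effort'].round(2))
```

```text
0.11853676536973419 [ 0.01361906  0.06102286 -0.78164053] [-0.01584179 -0.02124731 -0.02987118] [ 1.000e-02 -8.261e+01 -4.970e+00 -3.409e+01  2.000e-02  0.000e+00
 -0.000e+00]
```

View pics/w3.png

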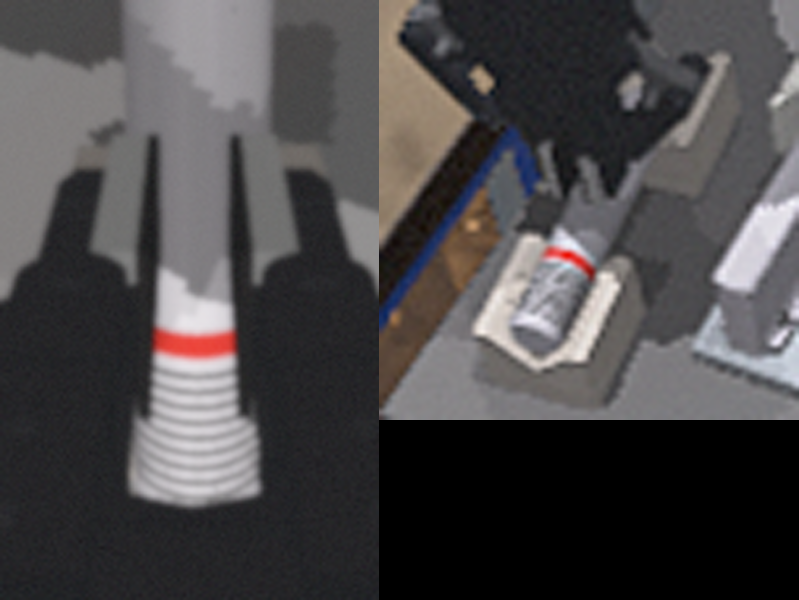

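Run:
```python
from plant import env
from h import *
o=env.get_obs();p=env.camera_params('wrist');M=R.from_quat(o['ee_rot']).as_matrix();t=np.array(o['eef_pos']);print(t)
for b in (0,10,20,30,40,50):
    print(b,proj(p,[t+M@[x,y,-b] for x in(-11,11) for y in (-5,5)]).round().tolist())
f=env.camera_params('wrist')['extrinsics']; print((M.T@(f[:3,3]-t)).round(1),(M.T@f[:3,:3]).round(3).tolist())
s=env.camera_params('scene'); print(proj(s,[t+M@[0,0,-b] for b in (0,10,20,30,40)]).round(1).tolist(), proj(s,topx((414,-376.6,1.94),[(0,0,12),(-68,0,0),(-68,0,12),(-68,0,-12)],190)).round(1).tolist())
```

```text
[ 413.46445754 -374.51050704  171.60140337]
0 [[314.0, 247.0], [331.0, 247.0], [313.0, 211.0], [331.0, 211.0]]
10 [[313.0, 254.0], [331.0, 254.0], [313.0, 217.0], [331.0, 217.0]]
20 [[313.0, 262.0], [332.0, 262.0], [313.0, 223.0], [332.0, 223.0]]
30 [[312.0, 271.0], [332.0, 271.0], [312.0, 230.0], [333.0, 230.0]]
40 [[312.0, 281.0], [333.0, 281.0], [311.0, 238.0], [333.0, 238.0]]
50 [[311.0, 292.0], [334.0, 292.0], [311.0, 247.0], [334.0, 247.0]]
[  68.5   -0.6 -181.3] [[0.001, -0.962, -0.274], [1.0, 0.001, 0.0], [-0.0, -0.274, 0.962]]
[[247.1, 204.5], [246.4, 202.0], [245.8, 199.5], [245.1, 196.9], [244.4, 194.3]] [[244.6, 197.5], [233.1, 224.8], [232.1, 221.8], [234.0, 227.7]]
```

The tips show in the picture about 40 mm higher than the reported TCP: the finger gap scale puts them at roughly b = 40–45 mm. They closed above the bar without touching it. I'll open, go down in guarded steps and re-check.

send_rows:
  plan:
    - {"dx":0,"dy":0,"dz":0,"spin":0}
    - {"dx":0,"dy":0,"dz":0,"spin":0}
    - {"dx":0,"dy":0,"dz":0,"spin":0}
    - {"dx":0,"dy":0,"dz":0.5,"spin":0}
    - {"dx":0,"dy":0,"dz":1.0,"spin":0}
    - {"dx":0,"dy":0,"dz":1.5,"spin":0}
    - {"dx":0,"dy":0,"dz":2.0,"spin":0}
    - {"dx":0,"dy":0,"dz":2.0,"spin":0}
  claw: 5

```text
clock: 4.55
eef_pos: [412.9, -374.2, 150.3]
ee_rot: [0.564, 0.826, 0.0, -0.001]
contact_force: [-0.6, -0.1, -0.4]
finger_gap: 0.585
```

Run:
```python
from plant import env
from h import *
a=env.snapshot('wrist')[:,:,::-1]; p=env.camera_params('wrist'); o=env.get_obs(); print(o['eef_pos'],o['contact_force'],o['finger_gap'],p['camera_matrix'][0])
M=R.from_quat(o['ee_rot']).as_matrix();t=np.array(o['eef_pos'])
for b in (0,20,40,50): print(b,proj(p,[t+M@[11,y,-b] for y in (-25,25)]).round().tolist())
cv2.imwrite('pics/w4.png',cv2.resize(a[150:370,190:460],None,fx=2.7,fy=2.7,interpolation=cv2.INTER_CUBIC))
```

```text
[ 413.17703037 -374.26634766  150.8548874 ] [-0.22606736 -0.06513052  0.52569004] 0.585029167615641 [334.13564504   0.         321.10618479]
0 [[278.0, 211.0], [366.0, 211.0]]
20 [[273.0, 223.0], [371.0, 223.0]]
40 [[267.0, 238.0], [377.0, 238.0]]
50 [[264.0, 247.0], [381.0, 247.0]]
```

View pics/w4.png

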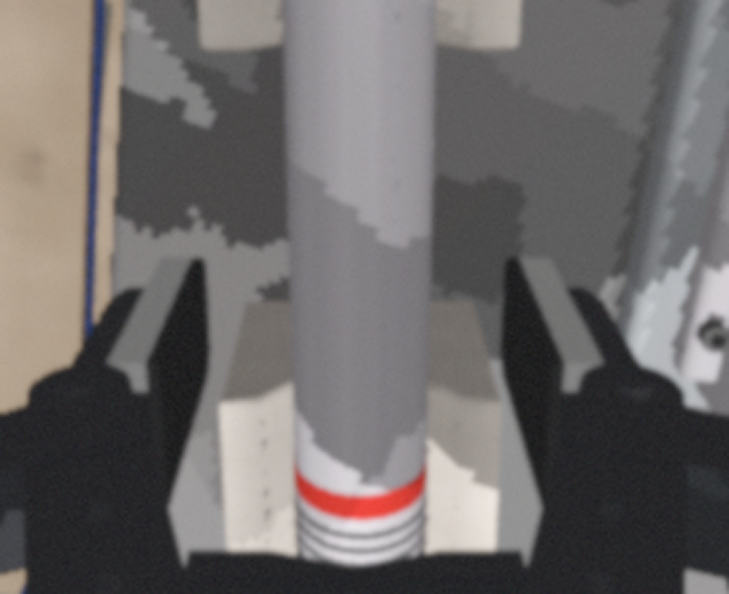

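The tips, at about (205,260) and (505,260), confirm an offset of about 43 mm. They straddle the bar, and the pad clears the tail block by about 6 mm. I'll go down 20 mm more, forward 2 mm, then close.

send_rows:
  plan:
    - {"dx":0.2,"dy":0,"dz":0.5,"spin":0}
    - {"dx":0.2,"dy":0,"dz":1.0,"spin":0}
    - {"dx":0.2,"dy":0,"dz":1.5,"spin":0}
    - {"dx":0.2,"dy":0,"dz":1.9,"spin":0}
    - {"dx":0.2,"dy":0,"dz":1.9,"spin":0}

```text
clock: 5.02
eef_pos: [412.3, -372.4, 131.6]
ee_rot: [0.564, 0.826, 0.0, -0.001]
contact_force: [-0.1, 0.5, 0.5]
finger_gap: 0.586
```

send_rows:
  plan:
    - {"dx":0,"dy":0,"dz":0,"spin":0}
    - {"dx":0,"dy":0,"dz":0,"spin":0}
    - {"dx":0,"dy":0,"dz":0,"spin":0}
    - {"dx":0,"dy":0,"dz":0,"spin":0}
    - {"dx":0,"dy":0,"dz":0,"spin":0}
    - {"dx":0,"dy":0,"dz":0,"spin":0}
  claw: 1

```text
clock: 5.52
eef_pos: [413.2, -372.7, 132.9]
ee_rot: [0.564, 0.826, 0.0, 0.0]
contact_force: [2.9, 1.4, 4.8]
finger_gap: 0.263
```

The grip reads about 22.5 mm, so the bar is held. I'll lift and move over the rail.

send_rows:
  plan:
    - {"dx":0,"dy":0,"dz":-1,"spin":0}
    - {"dx":0,"dy":0,"dz":-2.5,"spin":0}
    - {"dx":0,"dy":0,"dz":-4.5,"spin":0}
    - {"dx":0,"dy":0,"dz":-6,"spin":0}
    - {"dx":0,"dy":0,"dz":-7,"spin":0}
    - {"dx":0,"dy":1,"dz":-7,"spin":0.03}
    - {"dx":-0.5,"dy":3,"dz":-7,"spin":0.06}
    - {"dx":-1,"dy":5,"dz":-7,"spin":0.1}
    - {"dx":-1,"dy":7,"dz":-7,"spin":0.1}
    - {"dx":-1,"dy":8,"dz":-7,"spin":0.1}
    - {"dx":-1,"dy":8.1,"dz":-7,"spin":0.1}
    - {"dx":-1,"dy":8.1,"dz":-7,"spin":0.1}
    - {"dx":-1,"dy":8.1,"dz":-7,"spin":0.1}

```text
clock: 6.6
eef_pos: [490.6, -352.9, 202.4]
ee_rot: [0.605, 0.797, -0.0, -0.0]
contact_force: [-0.4, 0.4, -5.5]
finger_gap: 0.266
```

Run:
```python
from plant import env
from h import *
a=env.snapshot('wrist')[:,:,::-1]; p=env.camera_params('wrist'); o=env.get_obs(); print(o['eef_pos'],o['ee_rot'],o['contact_force'],o['finger_gap'])
np.save('pw5.npy',p,allow_pickle=True); cv2.imwrite('pics/w5.png',a)
cv2.imwrite('pics/w5c.png',cv2.resize(a[0:280,180:500],None,fx=2.1,fy=2.1,interpolation=cv2.INTER_CUBIC))
```

```text
[ 490.56461661 -353.12156647  202.49634357] [ 6.04715241e-01  7.96441604e-01 -3.56587066e-04 -3.48887310e-04] [-0.29812802  0.23406973 -6.08328927] 0.26233457119005194
```

View pics/w5c.png

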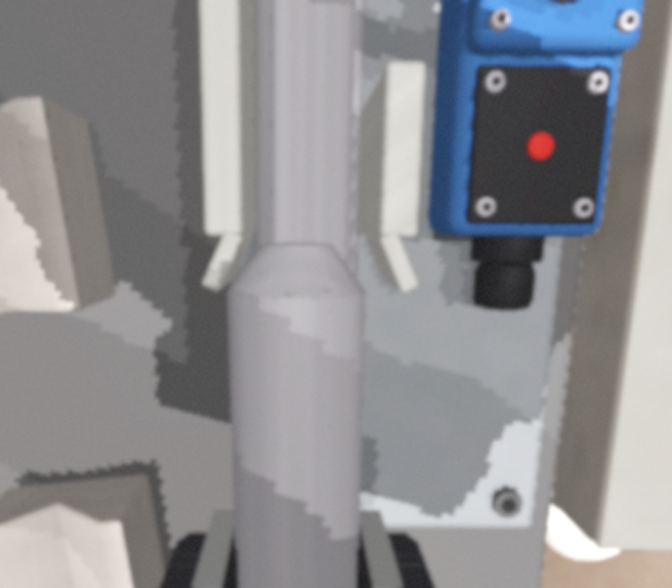

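The wrist view shows the nose at (300,247), level with the cheek mouth. The mouth midline is at x≈312 against the bar's 297, so the bar must go +2.4 mm in tool y and turn +0.012 rad. I'll back off 3 mm and lower.

send_rows:
  plan:
    - {"dx":-0.3,"dy":0.24,"dz":0,"spin":0.012}
    - {"dx":-0.3,"dy":0.24,"dz":0.8,"spin":0.012}
    - {"dx":-0.3,"dy":0.24,"dz":1.6,"spin":0.012}
    - {"dx":-0.3,"dy":0.24,"dz":2.3,"spin":0.012}
    - {"dx":-0.3,"dy":0.24,"dz":2.8,"spin":0.012}
    - {"dx":-0.3,"dy":0.24,"dz":3.1,"spin":0.012}
    - {"dx":-0.3,"dy":0.24,"dz":3.3,"spin":0.012}
    - {"dx":-0.3,"dy":0.24,"dz":3.3,"spin":0.012}
    - {"dx":-0.3,"dy":0.24,"dz":3.3,"spin":0.012}

```text
clock: 7.4
eef_pos: [495.0, -354.8, 169.7]
ee_rot: [0.609, 0.793, 0.0, 0.0]
contact_force: [-0.1, -0.7, -6.3]
finger_gap: 0.259
```

send_rows:
  plan:
    - {"dx":0,"dy":0,"dz":0.07,"spin":0}
    - {"dx":0,"dy":0,"dz":0.15,"spin":0}
    - {"dx":0,"dy":0,"dz":0.15,"spin":0}
    - {"dx":0,"dy":0,"dz":0.15,"spin":0}

```text
clock: 7.73
eef_pos: [495.2, -354.9, 169.0]
ee_rot: [0.609, 0.793, -0.0, 0.001]
contact_force: [-3.7, 1.6, 5.6]
finger_gap: 0.257
```

Run:
```python
from plant import env
import cv2
a=env.snapshot('wrist')[:,:,::-1]; o=env.get_obs(); print(o['eef_pos'],o['contact_force'],o['finger_gap'])
cv2.imwrite('pics/w6c.png',cv2.resize(a[0:280,180:500],None,fx=2.1,fy=2.1,interpolation=cv2.INTER_CUBIC))
```

```text
[ 495.14782069 -354.84702997  169.05619287] [-3.99130523  1.55513126  6.81402149] 0.26235550553213904
```

View pics/w6c.png

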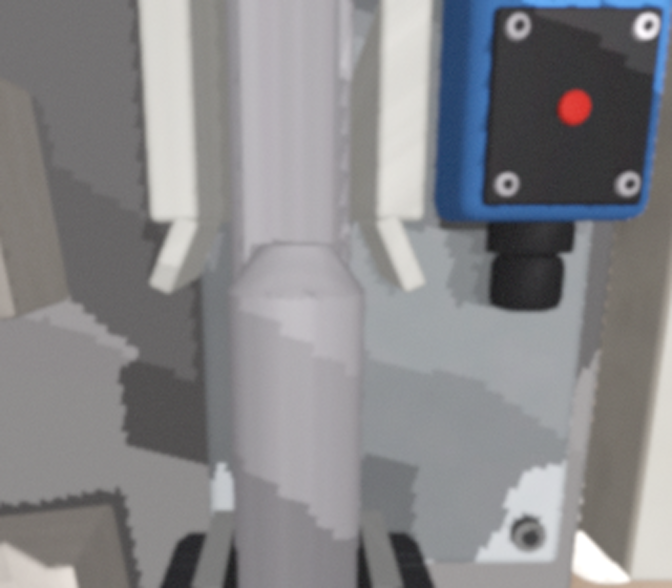

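The bar has touched the rail and sits about 1.7 mm to the right of the midline (bar 298, cheeks 286). The lateral force agrees. I'll shift back and release.

send_rows:
  plan:
    - {"dx":0,"dy":-0.08,"dz":0,"spin":0}
    - {"dx":0,"dy":-0.16,"dz":0,"spin":0}
    - {"dx":0,"dy":-0.16,"dz":0,"spin":0}

```text
clock: 8.03
eef_pos: [493.7, -355.2, 168.4]
ee_rot: [0.609, 0.793, 0.0, 0.0]
contact_force: [2.0, 0.7, -0.8]
finger_gap: 0.263
```

send_rows:
  plan:
    - {"dx":0,"dy":0,"dz":0,"spin":0}
    - {"dx":0,"dy":0,"dz":0,"spin":0}
    - {"dx":0,"dy":0,"dz":0,"spin":0}
    - {"dx":0,"dy":0,"dz":0,"spin":0}
    - {"dx":0,"dy":0,"dz":0,"spin":0}
    - {"dx":0,"dy":0,"dz":0,"spin":0}
    - {"dx":0,"dy":0,"dz":0,"spin":0}
  claw: 5

```text
clock: 8.62
eef_pos: [493.4, -355.1, 168.1]
ee_rot: [0.609, 0.793, -0.0, 0.0]
contact_force: [-0.0, 0.2, -0.4]
finger_gap: 0.587
```

send_rows:
  plan:
    - {"dx":-1,"dy":0,"dz":0,"spin":0}
    - {"dx":-2.2,"dy":0,"dz":0,"spin":0}
    - {"dx":-3.5,"dy":0,"dz":0,"spin":0}
    - {"dx":-4.7,"dy":0,"dz":0,"spin":0}
    - {"dx":-5.6,"dy":0,"dz":0,"spin":0}
    - {"dx":-5.6,"dy":0,"dz":0,"spin":0}
    - {"dx":-5.6,"dy":0,"dz":0,"spin":0}

```text
clock: 9.2
eef_pos: [507.7, -409.4, 167.8]
ee_rot: [0.609, 0.793, 0.0, -0.0]
contact_force: [0.1, 0.7, 0.8]
finger_gap: 0.588
```

Run:
```python
from plant import env
import cv2
a=env.snapshot('wrist')[:,:,::-1]; o=env.get_obs(); print(o['eef_pos'],o['contact_force'],o['finger_gap'])
cv2.imwrite('pics/w7c.png',cv2.resize(a[0:370,160:490],None,fx=1.6,fy=1.6,interpolation=cv2.INTER_CUBIC))
```

```text
[ 507.74876243 -408.79324336  167.87575912] [-0.30082398  0.04399496  0.27665417] 0.5858738984081896
```

View pics/w7c.png

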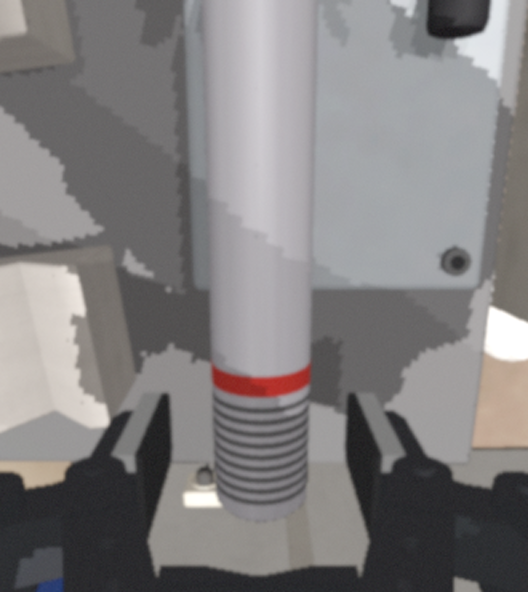

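The bar lies straight on the rail and the fingers straddle the grooves just behind the red ring (ring at row 380, pad front at row 395). I'll grip the tail and feed.

send_rows:
  plan:
    - {"dx":0,"dy":0,"dz":0,"spin":0}
    - {"dx":0,"dy":0,"dz":0,"spin":0}
    - {"dx":0,"dy":0,"dz":0,"spin":0}
    - {"dx":0,"dy":0,"dz":0,"spin":0}
    - {"dx":0,"dy":0,"dz":0,"spin":0}
    - {"dx":0,"dy":0,"dz":0,"spin":0}
  claw: 1

```text
clock: 9.75
eef_pos: [508.0, -408.8, 168.2]
ee_rot: [0.609, 0.793, 0.0, -0.0]
contact_force: [0.8, 4.2, 2.5]
finger_gap: 0.258
```

send_rows:
  plan:
    - {"dx":0.5,"dy":0,"dz":0,"spin":0}
    - {"dx":1,"dy":0,"dz":0,"spin":0}
    - {"dx":1.5,"dy":0,"dz":0,"spin":0}
    - {"dx":2,"dy":0,"dz":0,"spin":0}
    - {"dx":2.5,"dy":0,"dz":0,"spin":0}
    - {"dx":3,"dy":0,"dz":0,"spin":0}
    - {"dx":3.5,"dy":0,"dz":0,"spin":0}
    - {"dx":4,"dy":0,"dz":0,"spin":0}
    - {"dx":4,"dy":0,"dz":0,"spin":0}

```text
clock: 10.5
eef_pos: [497.8, -370.5, 168.6]
ee_rot: [0.609, 0.793, -0.0, 0.001]
contact_force: [1.0, 2.3, 3.0]
finger_gap: 0.266
```

send_rows:
  plan:
    - {"dx":0.4,"dy":0,"dz":0,"spin":0}
    - {"dx":0.8,"dy":0,"dz":0,"spin":0}
    - {"dx":1.2,"dy":0,"dz":0,"spin":0}
    - {"dx":1.6,"dy":0,"dz":0,"spin":0}
    - {"dx":2,"dy":0,"dz":0,"spin":0}
    - {"dx":2.4,"dy":0,"dz":0,"spin":0}
    - {"dx":2.8,"dy":0,"dz":0,"spin":0}
    - {"dx":3.2,"dy":0,"dz":0,"spin":0}
    - {"dx":3.6,"dy":0,"dz":0,"spin":0}
    - {"dx":4,"dy":0,"dz":0,"spin":0}
    - {"dx":4.4,"dy":0,"dz":0,"spin":0}
    - {"dx":4.5,"dy":0,"dz":0,"spin":0}
    - {"dx":4.5,"dy":0,"dz":0,"spin":0}
    - {"dx":4.5,"dy":0,"dz":0,"spin":0}
    - {"dx":4.5,"dy":0,"dz":0,"spin":0}
    - {"dx":4.5,"dy":0,"dz":0,"spin":0}

```text
clock: 11.83
eef_pos: [486.3, -328.0, 168.6]
ee_rot: [0.609, 0.793, -0.0, 0.001]
contact_force: [2.9, -4.0, 6.3]
finger_gap: 0.266
```

Run:
```python
from plant import env
import cv2,numpy as np
a=env.snapshot('wrist')[:,:,::-1]; s=env.snapshot('scene')[130:220,270:360,::-1]; o=env.get_obs(); print(o['eef_pos'],o['contact_force'],o['finger_gap'])
a=cv2.resize(a[0:300,200:480],(420,450)); s=cv2.resize(s,(380,380),interpolation=cv2.INTER_CUBIC); s=cv2.copyMakeBorder(s,0,70,0,0,0)
cv2.imwrite('pics/w8.png',np.hstack([a,s]))
```

```text
[ 486.32305549 -327.94966883  168.55396315] [ 3.32811907 -4.47206899  6.62142451] 0.2593336236535902
```

View pics/w8.png

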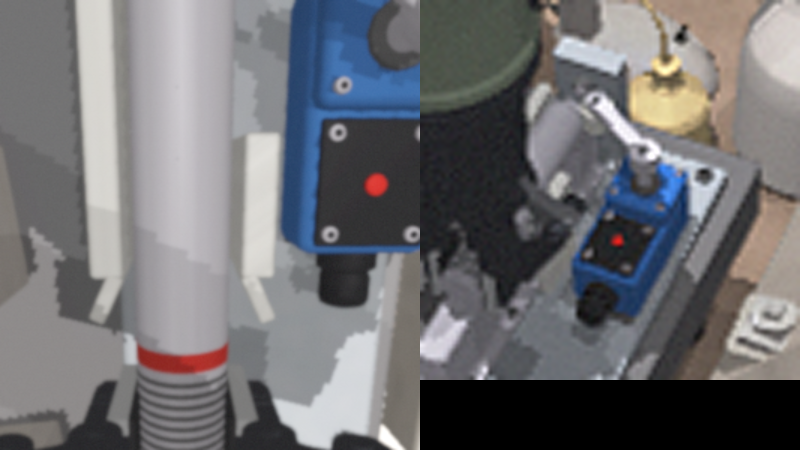

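The arm is visibly swung (scene: roller pin at about (312.2,153.2), shaft at (324,166)). I'll convert that to an angle.

Run:
```python
from plant import env
from h import *
s=env.camera_params('scene'); q=(475,-288.8,1.843)
for a in (0,.3,.45,.5,.55,.6,.7,.8):
    P=proj(s,topx(q,[(58,-55,92),(58+46*np.sin(a),-55+46*np.cos(a),92)],150)); print(a,P.round(1).tolist(),(P[1]-P[0]).round(1))
print('obs',[312.2-324,153.2-166])
```

```text
0 [[322.3, 164.3], [303.9, 158.4]] [-18.4  -5.9]
0.3 [[322.3, 164.3], [307.2, 154.5]] [-15.2  -9.9]
0.45 [[322.3, 164.3], [309.3, 152.8]] [-13.  -11.5]
0.5 [[322.3, 164.3], [310.1, 152.4]] [-12.2 -12. ]
0.55 [[322.3, 164.3], [310.9, 151.9]] [-11.4 -12.4]
0.6 [[322.3, 164.3], [311.7, 151.5]] [-10.6 -12.9]
0.7 [[322.3, 164.3], [313.5, 150.7]] [ -8.8 -13.6]
0.8 [[322.3, 164.3], [315.3, 150.1]] [ -7.  -14.2]
obs [-11.800000000000011, -12.800000000000011]
```

That gives about 0.55 rad, which is past the trip angle. I'll push 4 mm more for margin, hold, then draw back.

send_rows:
  plan:
    - {"dx":0.2,"dy":0,"dz":0,"spin":0}
    - {"dx":0.4,"dy":0,"dz":0,"spin":0}
    - {"dx":0.4,"dy":0,"dz":0,"spin":0}
    - {"dx":0.4,"dy":0,"dz":0,"spin":0}
    - {"dx":0.4,"dy":0,"dz":0,"spin":0}
    - {"dx":0.4,"dy":0,"dz":0,"spin":0}

```text
clock: 12.43
eef_pos: [485.3, -324.2, 168.5]
ee_rot: [0.609, 0.793, -0.0, 0.001]
contact_force: [3.3, -4.9, 6.0]
finger_gap: 0.262
```

send_rows:
  plan:
    - {"dx":-0.5,"dy":0,"dz":0,"spin":0}
    - {"dx":-1,"dy":0,"dz":0,"spin":0}
    - {"dx":-1.5,"dy":0,"dz":0,"spin":0}
    - {"dx":-2,"dy":0,"dz":0,"spin":0}
    - {"dx":-2.5,"dy":0,"dz":0,"spin":0}
    - {"dx":-3,"dy":0,"dz":0,"spin":0}
    - {"dx":-3.5,"dy":0,"dz":0,"spin":0}
    - {"dx":-4,"dy":0,"dz":0,"spin":0}
    - {"dx":-4.5,"dy":0,"dz":0,"spin":0}
    - {"dx":-5,"dy":0,"dz":0,"spin":0}
    - {"dx":-5.5,"dy":0,"dz":0,"spin":0}
    - {"dx":-6,"dy":0,"dz":0,"spin":0}
    - {"dx":-6.5,"dy":0,"dz":0,"spin":0}
    - {"dx":-7,"dy":0,"dz":0,"spin":0}
    - {"dx":-7.4,"dy":0,"dz":0,"spin":0}
    - {"dx":-7.6,"dy":0,"dz":0,"spin":0}
    - {"dx":-7.6,"dy":0,"dz":0,"spin":0}
    - {"dx":-7.6,"dy":0,"dz":0,"spin":0}

```text
clock: 13.93
eef_pos: [504.5, -395.5, 168.1]
ee_rot: [0.609, 0.793, 0.001, -0.001]
contact_force: [-0.7, 6.5, 7.9]
finger_gap: 0.262
```

send_rows:
  plan:
    - {"dx":0,"dy":0,"dz":0,"spin":0}
    - {"dx":0,"dy":0,"dz":0,"spin":0}
    - {"dx":0,"dy":0,"dz":0,"spin":0}
    - {"dx":0,"dy":0,"dz":0,"spin":0}
    - {"dx":0,"dy":0,"dz":0,"spin":0}
    - {"dx":0,"dy":0,"dz":-0.5,"spin":0}
    - {"dx":0,"dy":0,"dz":-2,"spin":0}
    - {"dx":0,"dy":0,"dz":-4,"spin":0}
    - {"dx":0,"dy":0,"dz":-6,"spin":0}
    - {"dx":-2,"dy":0,"dz":-8,"spin":0}
    - {"dx":-4,"dy":0,"dz":-9,"spin":0}
    - {"dx":-6,"dy":0,"dz":-9,"spin":0}
    - {"dx":-6,"dy":0,"dz":-9,"spin":0}
    - {"dx":-6,"dy":0,"dz":-9,"spin":0}
  claw: 5

```text
clock: 15.1
eef_pos: [519.7, -455.2, 257.8]
ee_rot: [0.609, 0.793, 0.0, -0.0]
contact_force: [0.2, 0.4, 0.0]
finger_gap: 0.585
```

Run:
```python
from plant import env
from h import *
o=env.get_obs(); print(o['clock'],o['eef_pos'],o['contact_force'],o['finger_gap'])
a=env.snapshot('wrist')[:,:,::-1]; s=env.snapshot('scene')[130:250,220:360,::-1]
a=cv2.resize(a,(400,250)); s=cv2.resize(s,(400,343),interpolation=cv2.INTER_CUBIC); a=cv2.copyMakeBorder(a,0,93,0,0,0)
cv2.imwrite('pics/w9.png',np.hstack([a,s]))
```

```text
15.1 [ 519.70590823 -455.16432435  257.84784328] [0.15722391 0.39408169 0.03631244] 0.5846286292696993
```

View pics/w9.png

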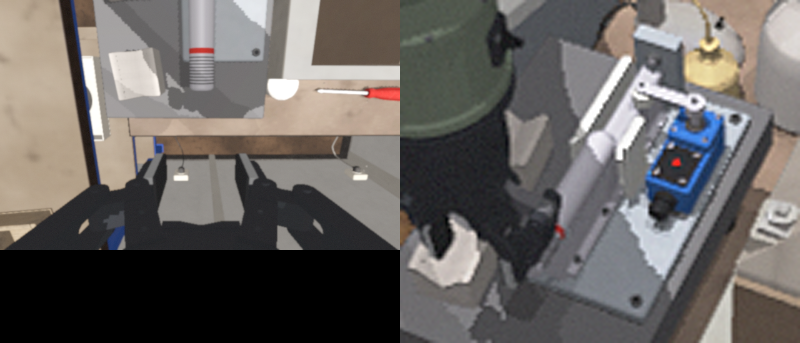

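The final view shows the arm back at rest: the roller-to-shaft vector is about (-19,-5) px against (-18.4,-5.9) expected at 0 rad. The bar lies on the rail with its nose at the mouth, and the gripper is clear. I'll hand in.

```bash
python3 -c "
from plant import env
print(env.close_job())"
```

```text
the job is handed in; nothing more can be done
None
```

The job is done and handed in with the robot clock at about 15 s of the 46 allowed; no verdict was reported. I lifted the bar off the V-blocks, laid it on the vee rail and let go. I then took it again by the grooved tail, fed it between the cheeks until the arm swung over, drew it back and released it.

**Last checks**
- **Trip:** the roller arm measured about 0.55 rad in the scene picture. I then pushed 4 mm further and held for about 0.3 s before drawing back. I took no picture after that push.
- **Arm return:** after the draw-back the roller-to-shaft direction matched rest, about 0 rad.
- **Bar:** it lies straight on the rail with its nose about 9 mm inside the mouth of the cheeks (worked out from the moves). The gripper is clear of it and the contact force is about 0 N.
- **Oil can, spray bottle and tin:** the arm never came near them, but I did not measure their positions again at the end.

**What disagreed**
- **Finger height:** the fingertips were about 40 mm higher than the reported TCP implied, so the first grasp closed in the air above the bar without touching it. I corrected the height from the wrist picture.
- **Bench fit:** the bench position was only good to about 3 mm at first, so I corrected the sideways placing from the wrist picture and the contact force.
- **Pictures:** I viewed 12, two over the budget of 10.

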